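# Index a flange by four clicks and lock it

## Task

Bring the next hole of the clamped flange into position on the blue indexing fixture: swing the red-knobbed lock lever fully open towards you, then turn the table by its black bar handle exactly four clicks clockwise as seen from above, let go so that it rests in its click, and swing the lock lever fully home again. Do not turn the table before the lever is open, and leave the oil can, the gear wheel and the bolt beside the fixture where they are.

Things in the scene. Friction and masses are not known exactly. Their poses are not given: they have to be found in the camera images.
- indexer: blue cast indexing fixture bolted to the bench, 150 x 130 x 40 mm plus a 190 x 50 mm foot; origin under its centre on the bench, at the table's turning axis; z up. Its position and yaw differ from start to start; its x axis points more or less away from the robot. A dark bezel, 128 mm across, carries 20 white ticks 18 degrees apart.
- table (a joint): angle of the steel table (120 mm across) with its flange (top 59 mm above the bench, nut to 65 mm), rad, POSITIVE = CLOCKWISE from above. 20 clicks a turn: one is 18 degrees (0.314 rad), at rest at multiples of 0.314; starts in one of the clicks -2 to +2. About 0.3 N m gets over a click; let go, it drops into the nearest one. Stops at +-2.6. Lever home: a tongue blocks it.
- bar_center (a point): centre of the black bar handle on the table's turning axis, 87 mm above the bench; the bar is 64 mm long (the point's x axis), 14 mm thick (y), 30 mm high (72 to 102 mm above the bench). It turns with the table.
- red_mark (a point): red line on the rim of the table, 58 mm from the turning axis, in line with the bar handle; turns with the table
- lever (a joint): lock lever angle, rad: 0 = home (locked, against its stop), 0.9 = fully open (stop), POSITIVE = CLOCKWISE seen from above. Stays where it is left; about 1.5 N at the knob moves it. It only goes home while the table rests in a click.
- lever_knob (a point): centre of the upright round red knob at the end of the lock lever, 20 mm across and 40 mm high (58 to 98 mm above the bench; centre 78 mm), 75 mm from the lever's pivot; the lever arm under it is 9 mm thick, top 55 mm above the bench
- lever_pivot (a point): turning axis (vertical) of the lock lever, 50 mm above the bench, fixed on the fixture; lever home, the knob lies from here at -75 degrees in the fixture's x-y plane, open at -127 degrees
- oil_can: red oil can with a thin spout, 68 x 76 x 187 mm, standing at the far right of the fixture; origin under its centre
- gear: steel gear wheel lying flat, 66 mm across, 26 mm high with its hub, to the left of the fixture; origin under its centre
- bolt: bright bolt lying down, 70 mm long, head 27 mm, behind the fixture; origin under its centre

How it is judged:
By the outcome, as a careful person would: the job done as asked, in the order asked, and still so for the second after the job is handed in, with the robot touching nothing.
It also fails if it takes over 64 s, if anything falls off the work surface, if the arm or the gripper's body presses on something with over 40 N, if the wrist force passes 120 N, or if a joint passes its speed limit or range.

## Robot

A 6-joint arm with a two-finger parallel gripper is mounted at the origin on a cart in front of the work surface, level with it; the furniture and walls round the work are solid. World frame = base frame: x ahead of the robot, y to its left, z up, the work surface at z = 0. Lengths are in m, angles in degrees, forces in N, time in s.
With the tool pointing down it reaches from about 0.425 to 0.95 m from the base axis. Payload 3.5 kg.
Tool frame: the origin (TCP) lies between the finger pads; the fingertips stand 22 mm ahead of it and the grasp point (between the pads) lies 3 mm ahead of it; z points along the fingers, y is the direction in which the jaws open and shut (so a half turn about z gives the same grasp; the last joint's range is limited). The gripper opens to 85 mm and grips with 20 to 120 N. Pads are 22 mm wide; open, the fingers measure 114 mm over their backs; the gripper's body (76 mm by 85 mm) begins 54 mm behind the grasp point. The pads swing forward as they close: fully open they stand 13 mm farther back than shut.
Start: joints at [-80.386, 16.404, 90.338, -0, 73.258, -8.594], TCP at [0.211, -0.641, 0.253] pointing down, gripper open.
Joint ranges: [-158.93, 158.93], [-51.34, 127.21], [12.03, 142.37], [-87.48, 267.48], [13.55, 161.25], [-162.69, 162.69]. Speed limits (degrees/s): [159.86, 159.86, 180, 180, 180, 180].

## Interface

Orientations are given as a 3x3 rotation matrix whose columns are the frame's x, y, z axes.
In Python, from station import readout, cams, sign_off gives the robot as it stands. The module is installed in compiled form; this text tells all that it offers.
- The arm moves only by the tool carry_out, never from a script. Its argument "commands" is text: rows parted by semicolons, each of 7 numbers parted by spaces: the turn, a rotation vector about the tool's x, y, z in units of 90 degrees (1.0 is 90 degrees), then the shift along the tool's x, y, z in units of 60 cm (1.0 is 60 cm), then the gripper command: -1 is shut, 1 is fully open, values between are in proportion. A call has 1 to 20 rows; each row shifts and turns the commanded pose from where the row before left it, along the tool's axes as they then stand; what a row does not reach is not made up. A row lasts 1/12 s, in which the tool goes at most 41.7 mm and 7.16 degrees, less where a joint would pass 70% of its speed; a pose out of reach is approached as far as the arm can. A call with a number of a shift or a turn outside -1 to 1 is refused whole. A call with a gripper value outside its range is refused whole. The fingers move at their own pace and stop on an object; "grip_force" is the grip in N (left out, the last holds). Time passes only in rows, so rows that do not move let the fingers close. It gives the time, the measured TCP pose, the force and the opening at its end, in the units of the state.
- readout.get_state(): the state, without advancing time (a new reading comes with each control period).
- cams.read_camera(name): name is "scene" or "top"; returns the picture (420x560x3 uint8, red, green, blue); there is no depth.
- cams.camera_info(name): a dict with "fx", "fy", "cx", "cy" (pixels), "dist_coeffs" ([k1, k2, p1, p2, k3] as OpenCV has them; the pictures are not rectified), "position" and "attitude" of the camera in the world. Camera axes: x right, y up, looking along -z (the intrinsics and any distortion apply to the point x, -y, -z); pixel columns grow to the right and rows downward; lengths in m; the calibration is good to about 2 mm. A picture is of the moment at which its call begins. camera_info takes no time and is no camera call.
- sign_off(): hands the job in, once; it reports no verdict.
Trained networks look in the newest picture that a camera, given by its name, has taken for a name from the list of things; names that differ only in an ending like _2 or _b are one class to them, and where a whole thing is asked for, a point or a joint stands for the part that bears it (a point fixed in the world has none). Each returns a list of dicts, best first, with "confidence" (0 to 1); they miss things now and then, are a little off and sometimes report something else, mostly with a low value. They report only what shows in the picture. A call takes as long as a camera call.
- cams.spot_in(camera, query): "centre" ([x, y, z] in m, in the coordinates of the camera as it stood for that picture, good to about 4 mm: the middle of the surface that is visible of it).
- cams.trace(camera, query): "mask" (420x560 bool, what is visible of it).
The state is a dict: "t": time; "q": joint angles; "joint_vel": joint speeds; "joint_efforts": joint torques, N m; "eef_pos": TCP position; "tcp_rot": TCP orientation; "ft_force": force on the tool from outside, world axes, zero at the start; "moment": the same for the moment, N m; "width": finger opening in m.
Only numpy, scipy, OpenCV 4.12 (cv2) and the standard library are available. Lean on these libraries where they do the work, as an engineer would, in place of code of your own. Each camera call takes 0.05 s, during which the arm holds its last target.

## Working session

There is one attempt and no reset: what is moved stays moved. The work goes in short steps, Python scripts to look and compute and a tool call to move; the robot and the scene stay as the last step left them, time stands still between calls to the robot, and variables do not carry over. Pictures are saved under pics/ and viewed, and the job is handed in when it is done.

Besides the shell and the picture viewer there is one more tool, called after ">>>" as name(argument=value, ...) on one line, values as JSON. carry_out: Moves the arm, as the interface text tells. Shifts and turns lie within -1 to 1; 1 stands for 60 cm of shift or 90 degrees of turn. Its arguments: {"type":"object","properties":{"commands":{"type":"string"},"grip_force":{"type":"number"}},"required":["commands"]}

```bash
mkdir -p pics
cat > h.py <<'E'
import numpy as np, cv2
from station import readout, cams
def shot(n,f):
    im=cams.read_camera(n); cv2.imwrite('pics/'+f,im[:,:,::-1].copy()); return im
def info(n):
    i=cams.camera_info(n); K=np.array([[i['fx'],0,i['cx']],[0,i['fy'],i['cy']],[0,0,1.]])
    return K,np.array(i['dist_coeffs'],float),np.array(i['position']),np.array(i['attitude'])
def ray(n,px,z):
    K,d,p,R=info(n); u=cv2.undistortPoints(np.array(px,float).reshape(-1,1,2),K,d).reshape(-1,2)
    D=np.c_[u[:,0],-u[:,1],-np.ones(len(u))]@R.T
    return p+D*((z-p[2])/D[:,2])[:,None]
def proj(n,P):
    K,d,p,R=info(n); c=(np.atleast_2d(P)-p)@R; c=c*[1,-1,-1]
    return cv2.projectPoints(c,np.zeros(3),np.zeros(3),K,d)[0].reshape(-1,2)
def spot(n,q):
    K,d,p,R=info(n); return [(np.round(p+R@np.array(r['centre']),4),round(r['confidence'],2)) for r in cams.spot_in(n,q)][:2]
E
python3 - <<'E'
from h import *
for n in('scene','top'):
    shot(n,n+'0.png'); print(n,info(n))
    for q in('indexer','bar_center','red_mark','lever_knob','oil_can','gear','bolt'): print(q,spot(n,q))
s=readout.get_state(); print(s['t'],s['eef_pos'],s['tcp_rot'],s['width'])
E
```

```text
scene (array([[538.25354031,   0.        , 284.2543709 ],
       [  0.        , 538.25354031, 209.73014631],
       [  0.        ,   0.        ,   1.        ]]), array([0.04019197, 0.        , 0.        , 0.        , 0.        ]), array([0.15484928, 0.49732229, 0.8878983 ]), array([[-0.80855872,  0.429249  , -0.40246502],
       [-0.58837819, -0.59750822,  0.54478897],
       [-0.00662604,  0.67729552,  0.73568124]]))
indexer [(array([ 0.5205, -0.087 ,  0.0444]), 0.73)]
bar_center [(array([ 0.5228, -0.0947,  0.0556]), 0.69)]
red_mark [(array([ 0.527 , -0.0938,  0.0567]), 0.73)]
lever_knob [(array([ 0.5481, -0.2222,  0.0566]), 0.78), (array([ 0.5237, -0.0898,  0.0603]), 0.33)]
oil_can [(array([ 0.6836, -0.1364,  0.0507]), 0.96)]
gear [(array([0.4683, 0.0043, 0.0204]), 0.69)]
bolt [(array([0.6132, 0.0009, 0.0139]), 0.58)]
top (array([[418.20446039,   0.        , 272.85576602],
       [  0.        , 418.20446039, 215.17909169],
       [  0.        ,   0.        ,   1.        ]]), array([-0.09619062,  0.        ,  0.        ,  0.        ,  0.        ]), array([ 0.52356114, -0.0837445 ,  
[... 170 characters left out ...]
array([ 0.5352, -0.1035,  0.05  ]), 0.77), (array([0.4753, 0.0013, 0.0165]), 0.56)]
bar_center [(array([ 0.5325, -0.1059,  0.0619]), 0.96)]
red_mark [(array([ 0.5338, -0.1016,  0.0593]), 0.63), (array([ 0.5351, -0.2077,  0.0552]), 0.31)]
lever_knob [(array([ 0.5334, -0.2081,  0.0535]), 0.75)]
oil_can [(array([ 0.6805, -0.1442,  0.0641]), 0.69), (array([ 0.5336, -0.1009,  0.0587]), 0.18)]
gear [(array([0.4728, 0.0027, 0.0187]), 0.88)]
bolt [(array([0.6165, 0.0021, 0.0158]), 0.78)]
0.8 [ 0.21092426 -0.64118227  0.25333225] [[ 9.49940277e-01  3.12431543e-01 -8.83924768e-06]
 [ 3.12431543e-01 -9.49940278e-01  1.34627007e-06]
 [-7.97614016e-06 -4.04053596e-06 -1.00000000e+00]] 0.08534954726323657
```

Run:
```python
import cv2
a=cv2.imread('pics/top0.png')[110:340,170:400]; cv2.imwrite('pics/top0c.png',cv2.resize(a,None,fx=2.6,fy=2.6,interpolation=cv2.INTER_CUBIC))
```

```text
(no output)
```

View pics/top0.png

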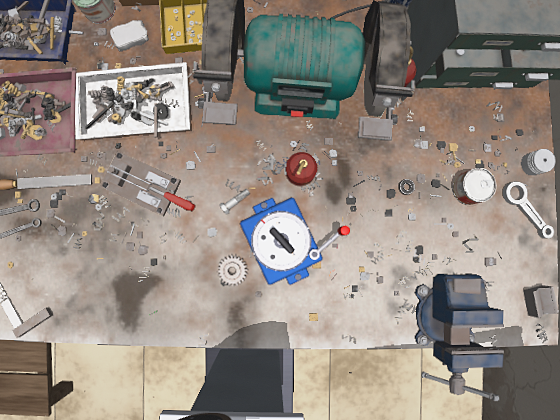

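View pics/scene0.png

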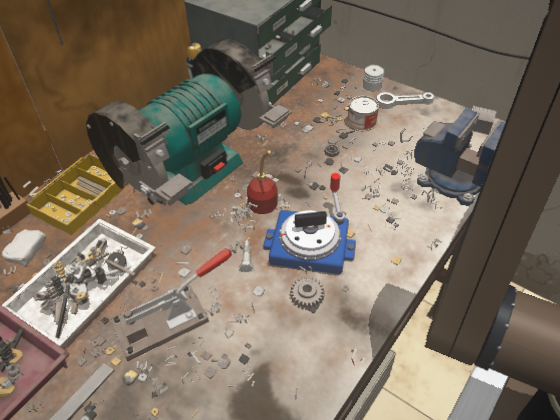

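```bash
sleep 1
```

```text
(no output)
```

View pics/top0c.png

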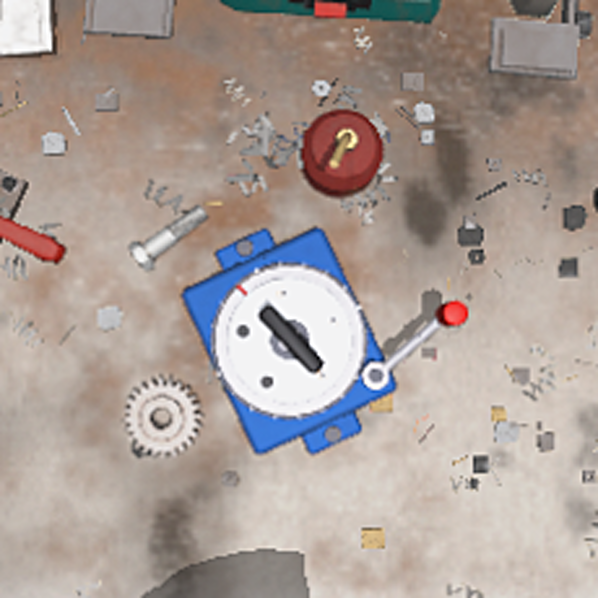

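The top picture shows the blue fixture at about (280,240), the lever knob at (345,231), its pivot near (314,254), the red line at (263,221) and the bar centre near (282,241). The oil can (301,168), gear (232,270) and bolt (236,202) are all clear of the path. Next I'll measure these more precisely.

```bash
cat > m.py <<'E'
from h import *
from scipy.optimize import least_squares
def meas(tag,verbose=True):
    im=shot('top',tag+'.png'); hsv=cv2.cvtColor(im,cv2.COLOR_RGB2HSV); H,S,V=[hsv[...,i].astype(int) for i in range(3)]
    red=((H<8)|(H>172))&(S>130)&(V>90)
    blue=((H>100)&(H<125)&(S>130)&(V>90))
    n,l,st,c=cv2.connectedComponentsWithStats(red.astype(np.uint8))
    for i in range(1,n):
        if 200<c[i][0]<400 and 150<c[i][1]<330 and st[i][4]>3: print('red',st[i][4],c[i].round(1),'z.055',ray('top',[c[i]],.055)[0].round(4),'z.098',ray('top',[c[i]],.098)[0].round(4))
    return im,red,blue
if __name__=='__main__':
    im,red,blue=meas('top1')
    m=blue.copy(); m[:190]=0;m[295:]=0;m[:,:225]=0;m[:,340:]=0
    cnt=max(cv2.findContours(m.astype(np.uint8),cv2.RETR_EXTERNAL,cv2.CHAIN_APPROX_NONE)[0],key=cv2.contourArea)
    p=ray('top',cnt.reshape(-1,2),.04)[:,:2]
    r=cv2.minAreaRect((p*1000).astype(np.float32)); print(r)
    # bar: dark
    g=im.max(2); b=(g<75); n,l,st,c=cv2.connectedComponentsWithStats(b.astype(np.uint8))
    for i in range(1,n):
        if 255<c[i][0]<310 and 215<c[i][1]<270 and st[i][4]>30:
            q=ray('top',np.argwhere(l==i)[:,::-1],.102)[:,:2]; e=cv2.minAreaRect((q*1000).astype(np.float32)); print('bar',st[i][4],q.mean(0),e)
            w,v=np.linalg.eigh(np.cov(q.T)); print(np.degrees(np.arctan2(v[1,1],v[0,1])))
    for nm in('indexer','bar_center'):
        for cam in ('top',):
            t=cams.trace(cam,nm)[0]; mm=t['mask']; print(nm,t['confidence'],mm.sum(),np.argwhere(mm).mean(0)[::-1])
    # white disc
    w=(im.min(2)>185); w[:195]=0;w[290:]=0;w[:,:240]=0;w[:,325:]=0
    w=cv2.morphologyEx(w.astype(np.uint8),cv2.MORPH_OPEN,np.ones((5,5)))
    cnt=max(cv2.findContours(w,cv2.RETR_EXTERNAL,cv2.CHAIN_APPROX_NONE)[0],key=cv2.contourArea)
    q=ray('top',cnt.reshape(-1,2),.052)[:,:2]; h=cv2.convexHull((q*1000).astype(np.float32)); print('disc',cv2.fitEllipse(h))
E
python3 m.py
```

```text
red 638 [301.2 167.9] z.055 [ 0.6881 -0.1448  0.055 ] z.098 [ 0.68   -0.1418  0.098 ]
red 6 [262.5 221. ] z.055 [ 0.575  -0.0649  0.055 ] z.098 [ 0.5725 -0.0658  0.098 ]
red 75 [344.5 230. ] z.055 [ 0.5583 -0.2362  0.055 ] z.098 [ 0.5566 -0.2287  0.098 ]
((584.3001708984375, -80.20065307617188), (73.63455200195312, 127.24331665039062), 24.637739181518555)
bar 112 [ 0.53593614 -0.10413196] ((535.7245483398438, -104.15541076660156), (60.0073127746582, 15.015506744384766), 42.32331466674805)
-135.105806270571
indexer 0.92 4891 [283.08607647 240.91637702]
bar_center 0.69 2597 [280.38659992 240.67616481]
disc ((534.620361328125, -104.27836608886719), (118.53803253173828, 119.77372741699219), 7.010748863220215)
```

Run:
```python
from h import *
print(ray('top',[[314.2,254.2]],.056), ray('top',[[344.9,230.3]],.098))
for n in('top','scene'):
    im=cv2.imread(f'pics/{"top1" if n=="top" else "scene0"}.png')
    f=3; 
    yaw=np.radians(25); c=np.array([.535,-.104]); pv=np.array([.508,-.1695]); 
    P=[(*c,.102),(*c,.065)]
    kn=pv+.075*np.array([np.cos(np.radians(-50)),np.sin(np.radians(-50))]); P+=[(*kn,.098),(*kn,.058),(*pv,.056)]
    for sx in(-1,1):
        for sy in(-1,1): P.append((c[0]+np.cos(yaw)*.075*sx-np.sin(yaw)*.065*sy,c[1]+np.sin(yaw)*.075*sx+np.cos(yaw)*.065*sy,.04))
    P.append((*(c+.058*np.array([np.cos(yaw+.314),np.sin(yaw+.314)])),.053))
    px=proj(n,P); o=px[0]-100; o=np.array([int(o[0]),int(o[1])])
    cr=cv2.resize(im[o[1]:o[1]+190,o[0]:o[0]+190],None,fx=3,fy=3,interpolation=cv2.INTER_NEAREST)
    for p in px: q=((p-o+.5)*3).astype(int); cv2.drawMarker(cr,tuple(map(int,q)),(0,255,0),0,9,1)
    cv2.imwrite(f'pics/ov_{n}.png',cr)
a=cv2.imread('pics/ov_top.png');b=cv2.imread('pics/ov_scene.png'); cv2.imwrite('pics/ov.png',cv2.resize(np.hstack([a,b]),(800,400)))
```

```text
[[ 0.50730982 -0.17302163  0.056     ]] [[ 0.55596264 -0.22953568  0.098     ]]
```

View pics/ov_top.png

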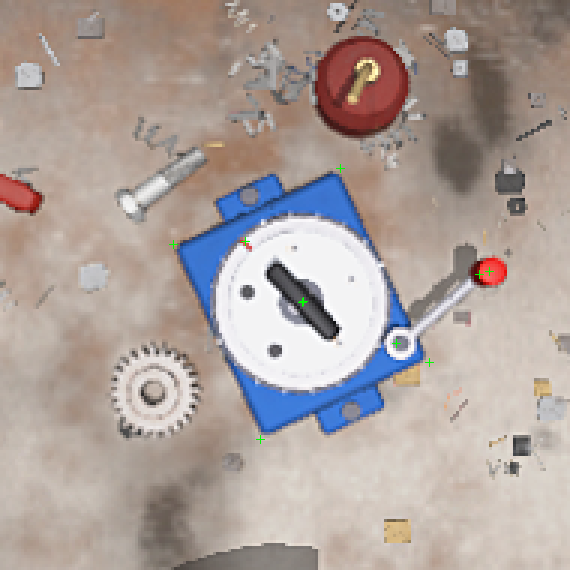

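View pics/ov_scene.png

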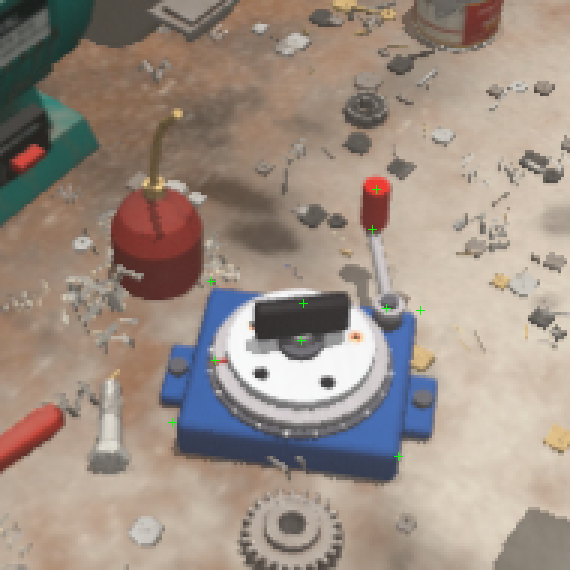

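>>> carry_out(commands="0 0 -0.0744 0 0 0 1;0 0 -0.0744 0 0 0 1;0 0 -0.0744 0 0 0 1;0 0 -0.0744 0 0 0 1;0 0 -0.0744 0 0 0 1;0 0 -0.0744 0 0 0 1;0 0 -0.0744 0 0 0 1;0 0 -0.0744 0 0 0 1;0 0 -0.0744 0 0 0 1;0 0 -0.0744 0 0 0 1;0 0 -0.0744 0 0 0 1;0 0 -0.0744 0 0 0 1;0 0 -0.0744 0 0 0 1;0 0 0 0 0 0 1", grip_force=25)

```text
t: 2.12
eef_pos: [0.211, -0.6412, 0.2534]
tcp_rot: [[-0.265, 0.964, 0.0], [0.964, 0.265, -0.0], [-0.0, -0.0, -1.0]]
ft_force: [1.0, -0.0, 0.0]
width: 0.0851
```

```bash
cat > go.py <<'E'
import sys
from h import *
# go.py x y z yaw : remaining deltas in tool units
s=readout.get_state(); R=np.array(s['tcp_rot']); p=np.array(s['eef_pos'])
t=list(map(float,sys.argv[1:5])); yaw=np.degrees(np.arctan2(R[1,0],R[0,0]))
d=R.T@(np.array(t[:3])-p)
print('t',s['t'],'pos',p.round(4),'yaw',round(yaw,2),'F',np.round(s['ft_force'],1),'w',round(s['width'],4),'q',np.round(s['q'],1))
print('unit shift',(d/.6).round(4),'len mm',round(np.linalg.norm(d)*1000,1),'turn units',round(-(t[3]-yaw)/90,4))
E
python3 go.py .556 -.2285 .253 105
```

```text
t 2.1167 pos [ 0.211  -0.6412  0.2534] yaw 105.37 F [ 1. -0.  0.] w 0.0851 q [-80.4  16.4  90.3   0.   73.3 -95.8]
unit shift [5.108e-01 7.368e-01 6.000e-04] len mm 537.9 turn units 0.0041
```

>>> carry_out(commands="0 0 0 .0319 .0461 0 1;0 0 0 .0319 .0461 0 1;0 0 0 .0319 .0461 0 1;0 0 0 .0319 .0461 0 1;0 0 0 .0319 .0461 0 1;0 0 0 .0319 .0461 0 1;0 0 0 .0319 .0461 0 1;0 0 0 .0319 .0461 0 1;0 0 0 .0319 .0461 0 1;0 0 0 .0319 .0461 0 1;0 0 0 .0319 .0461 0 1;0 0 0 .0319 .0461 0 1;0 0 0 .0319 .0461 0 1;0 0 0 .0319 .0461 0 1;0 0 0 .0319 .0461 0 1;0 0 0 .0319 .0461 0 1;0 0 0 0 0 0 1;0 0 0 0 0 0 1")

```text
t: 3.62
eef_pos: [0.5581, -0.2279, 0.2533]
tcp_rot: [[-0.264, 0.965, -0.0], [0.965, 0.264, -0.0], [-0.0, -0.0, -1.0]]
ft_force: [-0.0, -0.7, -0.2]
width: 0.0856
```

```bash
python3 go.py .556 -.2285 .090 105; python3 -c "
from h import *
shot('scene','s2.png')"
```

```text
t 3.6167 pos [ 0.5581 -0.2279  0.2533] yaw 105.31 F [-0.  -0.7 -0.2] w 0.0856 q [-31.8   7.4 100.9  -0.   71.7 -47.1]
unit shift [ 0.     -0.0035  0.2722] len mm 163.3 turn units 0.0034
```

View pics/s2.png

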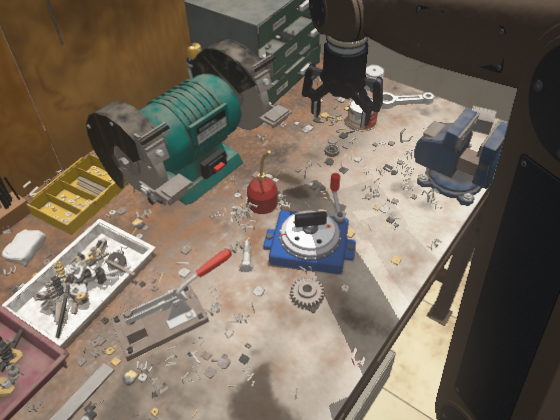

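>>> carry_out(commands="0 0 0 0 -.0035 .03 1;0 0 0 0 0 .03 1;0 0 0 0 0 .03 1;0 0 0 0 0 .03 1;0 0 0 0 0 .03 1;0 0 0 0 0 .03 1;0 0 0 0 0 .03 1;0 0 0 0 0 .03 1;0 0 0 0 0 .032 1;0 0 0 0 0 0 1")

```text
t: 4.5
eef_pos: [0.5518, -0.2298, 0.0858]
tcp_rot: [[-0.26, 0.966, -0.007], [0.966, 0.26, 0.004], [0.006, -0.006, -1.0]]
ft_force: [-1.9, 0.6, -0.9]
width: 0.0856
```

```bash
python3 go.py .556 -.2285 .090 105; python3 -c "
from h import *
a=shot('scene','s3.png');b=shot('top','t3.png')
c=np.hstack([a[130:270,240:420],b[170:310,240:420]]); cv2.imwrite('pics/c3.png',cv2.resize(c[:,:,::-1].copy(),None,fx=2.2,fy=2.2))"
```

```text
t 4.5 pos [ 0.5518 -0.2298  0.0858] yaw 105.05 F [-1.9  0.6 -0.9] w 0.0856 q [-32.3  18.  107.5  -0.   55.  -47.4]
unit shift [ 0.0004  0.0072 -0.0071] len mm 6.1 turn units 0.0006
```

View pics/c3.png

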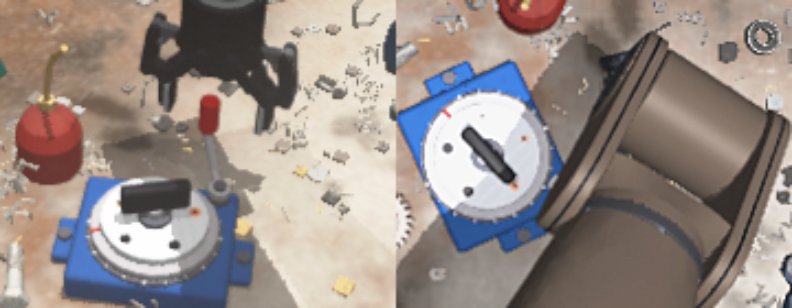

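>>> carry_out(commands="0 0 0 0 0 0 -1;0 0 0 0 0 0 -1;0 0 0 0 0 0 -1;0 0 0 0 0 0 -1;0 0 0 0 0 0 -1;0 0 0 0 0 0 -1;0 0 0 0 0 0 -1;0 0 0 0 0 0 -1;0 0 0 0 0 0 -1;0 0 0 0 0 0 -1", grip_force=20)

```text
t: 5.43
eef_pos: [0.5559, -0.2301, 0.0909]
tcp_rot: [[-0.263, 0.965, 0.001], [0.965, 0.263, -0.001], [-0.001, 0.001, -1.0]]
ft_force: [1.2, -0.1, 3.8]
width: 0.0193
```

```bash
python3 go.py .556 -.2285 .090 105
```

```text
t 5.4333 pos [ 0.5559 -0.2301  0.0909] yaw 105.26 F [ 1.2 -0.1  3.8] w 0.0193 q [-32.1  17.7 107.2   0.   55.  -47.4]
unit shift [0.0025 0.0008 0.0014] len mm 1.8 turn units 0.0029
```

```bash
cat > arc.py <<'E'
import sys
from h import *
a0,a1,n,g=[float(x) for x in sys.argv[1:5]]; pv=np.array([.507,-.172])
R=np.array(readout.get_state()['tcp_rot']); a=np.radians(np.linspace(a0,a1,int(n)+1))
P=np.c_[pv[0]+.075*np.cos(a),pv[1]+.075*np.sin(a),0*a]; D=np.diff(P,axis=0)@R/.6
print(P[-1]); print(';'.join(f'0 0 0 {x:.4f} {y:.4f} 0 {g:g}' for x,y,_ in D))
E
python3 arc.py -50 -103 16 -1
```

```text
[ 0.49012867 -0.24507775 -0.        ]
0 0 0 -0.0028 -0.0066 0 -1;0 0 0 -0.0024 -0.0068 0 -1;0 0 0 -0.0020 -0.0069 0 -1;0 0 0 -0.0016 -0.0070 0 -1;0 0 0 -0.0012 -0.0071 0 -1;0 0 0 -0.0008 -0.0072 0 -1;0 0 0 -0.0004 -0.0072 0 -1;0 0 0 0.0000 -0.0072 0 -1;0 0 0 0.0004 -0.0072 0 -1;0 0 0 0.0008 -0.0072 0 -1;0 0 0 0.0013 -0.0071 0 -1;0 0 0 0.0017 -0.0070 0 -1;0 0 0 0.0021 -0.0069 0 -1;0 0 0 0.0025 -0.0068 0 -1;0 0 0 0.0029 -0.0066 0 -1;0 0 0 0.0032 -0.0065 0 -1
```

>>> carry_out(commands="0 0 0 -0.0028 -0.0066 0 -1;0 0 0 -0.0024 -0.0068 0 -1;0 0 0 -0.002 -0.0069 0 -1;0 0 0 -0.0016 -0.007 0 -1;0 0 0 -0.0012 -0.0071 0 -1;0 0 0 -0.0008 -0.0072 0 -1;0 0 0 -0.0004 -0.0072 0 -1;0 0 0 0 -0.0072 0 -1;0 0 0 0.0004 -0.0072 0 -1;0 0 0 0.0008 -0.0072 0 -1;0 0 0 0.0013 -0.0071 0 -1;0 0 0 0.0017 -0.007 0 -1;0 0 0 0.0021 -0.0069 0 -1;0 0 0 0.0025 -0.0068 0 -1;0 0 0 0.0029 -0.0066 0 -1;0 0 0 0 0 0 -1;0 0 0 0 0 0 -1")

```text
t: 6.85
eef_pos: [0.4951, -0.2478, 0.091]
tcp_rot: [[-0.262, 0.965, 0.002], [0.965, 0.262, -0.004], [-0.004, 0.001, -1.0]]
ft_force: [2.0, -4.0, 2.9]
width: 0.0193
```

```bash
python3 go.py .4901 -.2451 .090 105; python3 -c "
from h import *
a=shot('scene','s4.png');b=shot('top','t4.png')
c=np.hstack([a[130:270,240:420],b[170:310,240:420]]); cv2.imwrite('pics/c4.png',cv2.resize(c[:,:,::-1].copy(),None,fx=2.2,fy=2.2))"
```

```text
t 6.85 pos [ 0.4951 -0.2478  0.091 ] yaw 105.2 F [ 2.  -4.   2.9] w 0.0193 q [-3.71e+01  1.22e+01  1.14e+02 -1.00e-01  5.35e+01 -5.22e+01]
unit shift [ 0.0066 -0.0069  0.0016] len mm 5.8 turn units 0.0022
```

View pics/c4.png

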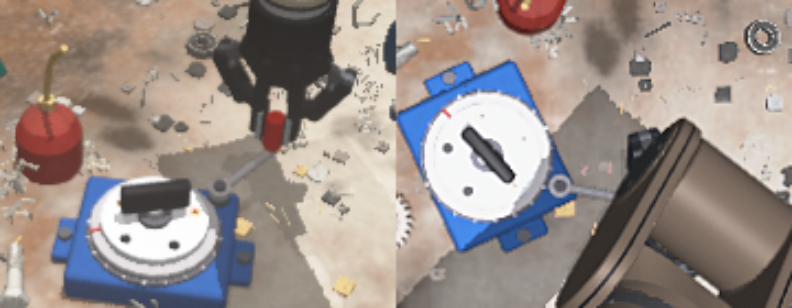

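>>> carry_out(commands="0 0 0 0.003 -0.006 0 -1;0 0 0 0 0 0 -1;0 0 0 0 0 0 -1")

```text
t: 7.2
eef_pos: [0.4945, -0.2478, 0.0912]
tcp_rot: [[-0.262, 0.965, 0.012], [0.965, 0.262, -0.007], [-0.01, 0.01, -1.0]]
ft_force: [13.4, -6.5, -5.9]
width: 0.0192
```

>>> carry_out(commands="0 0 0 0.002 -0.004 0 -1;0 0 0 0 0 0 -1;0 0 0 0 0 0 -1")

```text
t: 7.45
eef_pos: [0.4942, -0.2478, 0.0913]
tcp_rot: [[-0.261, 0.965, 0.019], [0.965, 0.261, -0.009], [-0.014, 0.016, -1.0]]
ft_force: [21.8, -7.9, -11.6]
width: 0.0193
```

>>> carry_out(commands="0 0 0 -0.0035 0.0065 0 -1;0 0 0 0 0 0 -1;0 0 0 0 0 0 1;0 0 0 0 0 0 1;0 0 0 0 0 0 1;0 0 0 0 0 0 1;0 0 0 0 0 0 1;0 0 0 0 0 0 1;0 0 0 0 0 -.03 1;0 0 0 0 0 -.04 1;0 0 0 0 0 -.05 1;0 0 0 0 0 -.05 1;0 0 0 0 0 0 1")

```text
t: 8.53
eef_pos: [0.4952, -0.2479, 0.1995]
tcp_rot: [[-0.263, 0.965, 0.01], [0.965, 0.263, -0.007], [-0.01, 0.008, -1.0]]
ft_force: [1.3, -0.1, 0.5]
width: 0.0855
```

```bash
python3 go.py .535 -.104 .19 44;python3 -c "
from h import *
a=shot('scene','s5.png');b=shot('top','t5.png')
c=np.hstack([a[130:270,240:420],b[170:310,240:420]]); cv2.imwrite('pics/c5.png',cv2.resize(c[:,:,::-1].copy(),None,fx=2.2,fy=2.2))"
```

```text
t 8.5333 pos [ 0.4952 -0.2479  0.1995] yaw 105.27 F [ 1.3 -0.1  0.5] w 0.0855 q [-37.1   3.8 110.7   0.   64.9 -52.4]
unit shift [0.214  0.127  0.0147] len mm 149.6 turn units 0.6808
```

View pics/c5.png

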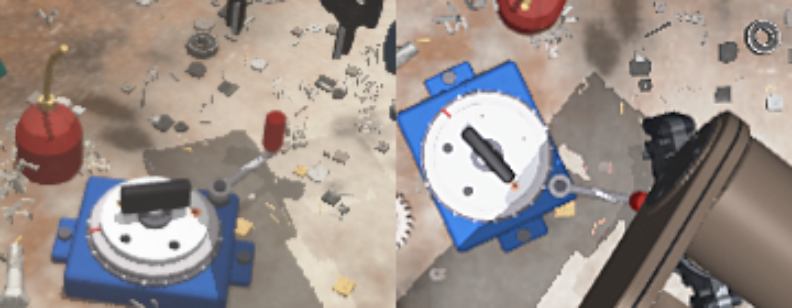

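>>> carry_out(commands="0 0 0 .0428 .0254 0 1;0 0 0 .0428 .0254 0 1;0 0 0 .0428 .0254 0 1;0 0 0 .0428 .0254 0 1;0 0 0 .0428 .0254 0 1;0 0 .0681 0 0 0 1;0 0 .0681 0 0 0 1;0 0 .0681 0 0 0 1;0 0 .0681 0 0 0 1;0 0 .0681 0 0 0 1;0 0 .0681 0 0 0 1;0 0 .0681 0 0 0 1;0 0 .0681 0 0 0 1;0 0 .0681 0 0 0 1;0 0 .0681 0 0 0 1;0 0 0 0 0 0 1;0 0 0 0 0 0 1")

```text
t: 10.05
eef_pos: [0.5311, -0.1015, 0.1904]
tcp_rot: [[0.718, 0.696, -0.003], [0.696, -0.718, 0.001], [-0.001, -0.003, -1.0]]
ft_force: [0.5, 0.6, -0.5]
width: 0.0856
```

```bash
python3 go.py .535 -.104 .097 44;python3 -c "
from h import *
a=shot('scene','s6.png')
cv2.imwrite('pics/c6.png',cv2.resize(a[110:300,200:430,::-1].copy(),None,fx=2.5,fy=2.5))"
```

```text
t 10.05 pos [ 0.5311 -0.1015  0.1904] yaw 44.12 F [ 0.5  0.6 -0.5] w 0.0856 q [-21.6   3.1 112.4  -0.   64.7  24.3]
unit shift [0.002  0.0079 0.1557] len mm 93.5 turn units 0.0013
```

View pics/c6.png

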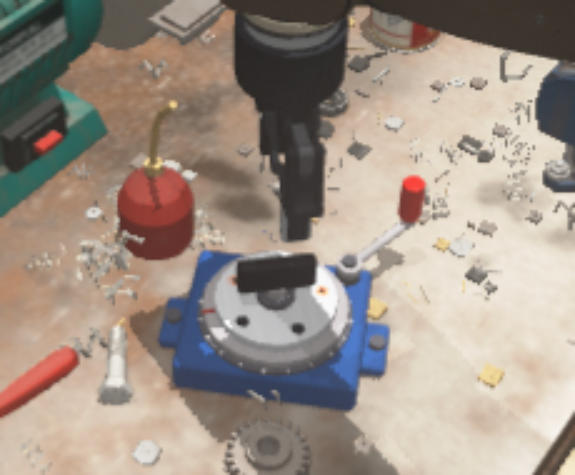

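>>> carry_out(commands="0 0 0 .002 .0079 .02 1;0 0 0 0 0 .03 1;0 0 0 0 0 .03 1;0 0 0 0 0 .03 1;0 0 0 0 0 .025 1;0 0 0 0 0 .02 1;0 0 0 0 0 0 1;0 0 0 0 0 0 1;0 0 0 0 0 0 1")

```text
t: 10.85
eef_pos: [0.5368, -0.1047, 0.0997]
tcp_rot: [[0.72, 0.694, 0.001], [0.694, -0.72, -0.0], [0.001, 0.001, -1.0]]
ft_force: [0.0, -1.2, 0.4]
width: 0.0856
```

>>> carry_out(commands="0 0 0 0 0 0 -1;0 0 0 0 0 0 -1;0 0 0 0 0 0 -1;0 0 0 0 0 0 -1;0 0 0 0 0 0 -1;0 0 0 0 0 0 -1;0 0 0 0 0 0 -1;0 0 0 0 0 0 -1;0 0 0 0 0 0 -1;0 0 0 0 0 0 -1;0 0 0 0 0 0 -1", grip_force=50)

```text
t: 11.77
eef_pos: [0.5361, -0.1042, 0.0995]
tcp_rot: [[0.72, 0.694, -0.001], [0.694, -0.72, 0.0], [-0.0, -0.001, -1.0]]
ft_force: [-2.7, 2.1, 6.0]
width: 0.0134
```

```bash
python3 go.py .535 -.104 .097 44;python3 -c "
from h import *
print(readout.get_state()['moment'])
a=shot('scene','s7.png')
cv2.imwrite('pics/c7.png',cv2.resize(a[110:300,200:430,::-1].copy(),None,fx=2.5,fy=2.5))"
```

```text
t 11.7667 pos [ 0.5361 -0.1042  0.0995] yaw 43.97 F [-2.7  2.1  6. ] w 0.0134 q [-21.7  10.7 114.7   0.   54.6  24.4]
unit shift [-0.001  -0.0015  0.0041] len mm 2.7 turn units -0.0003
[ 0.3335463   0.45093461 -0.0302931 ]
```

View pics/c7.png

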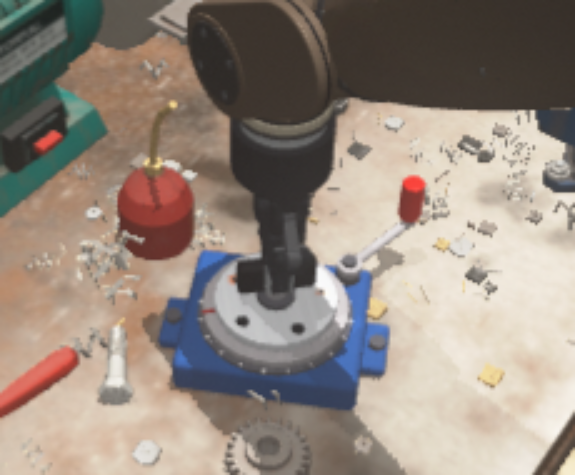

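>>> carry_out(commands="0 0 .04 0 0 0 -1;0 0 .04 0 0 0 -1;0 0 .04 0 0 0 -1;0 0 .04 0 0 0 -1;0 0 .04 0 0 0 -1;0 0 .04 0 0 0 -1;0 0 .04 0 0 0 -1;0 0 .04 0 0 0 -1;0 0 .04 0 0 0 -1;0 0 .04 0 0 0 -1;0 0 .04 0 0 0 -1;0 0 .04 0 0 0 -1;0 0 .04 0 0 0 -1;0 0 .04 0 0 0 -1;0 0 .04 0 0 0 -1;0 0 .04 0 0 0 -1;0 0 .04 0 0 0 -1;0 0 .04 0 0 0 -1;0 0 .04 0 0 0 -1;0 0 .04 0 0 0 -1", grip_force=80)

```text
t: 13.48
eef_pos: [0.5361, -0.1042, 0.0996]
tcp_rot: [[0.881, -0.472, -0.001], [-0.472, -0.881, 0.0], [-0.001, -0.0, -1.0]]
ft_force: [-3.0, 2.2, 6.9]
width: 0.0124
```

>>> carry_out(commands="0 0 0 0 0 0 -1;0 0 0 0 0 0 -1;0 0 0 0 0 0 -1")

```text
t: 13.73
eef_pos: [0.5361, -0.1042, 0.0996]
tcp_rot: [[0.883, -0.47, -0.001], [-0.47, -0.883, 0.0], [-0.001, -0.0, -1.0]]
ft_force: [-2.7, 3.0, 6.6]
width: 0.0125
```

```bash
python3 go.py .535 -.104 .097 -28;python3 -c "
from h import *
print(readout.get_state()['moment'])
a=shot('scene','s8.png')
cv2.imwrite('pics/c8.png',cv2.resize(a[110:300,200:430,::-1].copy(),None,fx=2.5,fy=2.5))
px=[]
for k in (-1,0,1,2,3,4):
    t=np.radians(24.6-18*k); print(k,proj('scene',[(.535+.058*np.cos(t),-.104+.058*np.sin(t),.053)])[0].round(1),end=' ')
im=a; hsv=cv2.cvtColor(im,cv2.COLOR_RGB2HSV); H,S,V=[hsv[...,i].astype(int) for i in range(3)]
red=((H<8)|(H>172))&(S>110)&(V>80); red[:190]=0; red[:,:270]=0; red[:,370:]=0; red[270:]=0
n,l,st,c=cv2.connectedComponentsWithStats(red.astype(np.uint8)); print([(st[i][4],c[i].round(1)) for i in range(1,n)])
"
```

```text
t 13.7333 pos [ 0.5361 -0.1042  0.0996] yaw -28.03 F [-2.7  3.   6.6] w 0.0125 q [-21.6  10.7 114.7   0.   54.6  96.4]
unit shift [-0.0017  0.0006  0.0043] len mm 2.8 turn units -0.0003
[ 0.26654326  0.5264151  -0.02273513]
-1 [281.5 233.5] 0 [281.9 226.7] 1 [285.  220.5] 2 [290.4 215.4] 3 [297.5 211.8] 4 [305.8 210. ] [(np.int32(136), array([272.8, 199.4])), (np.int32(69), array([363.7, 193.6]))]
```

View pics/c8.png

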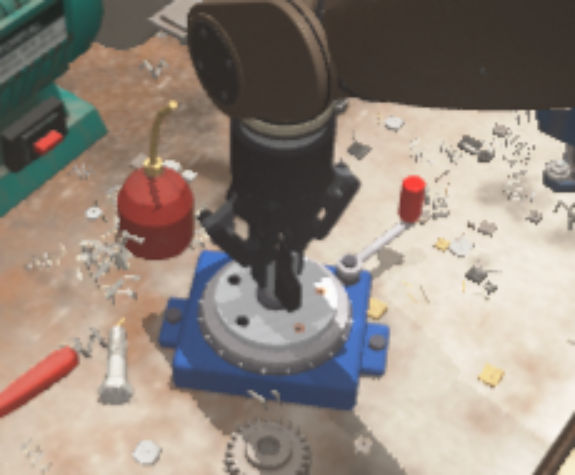

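>>> carry_out(commands="0 0 0 0 0 0 1;0 0 0 0 0 0 1;0 0 0 0 0 0 1;0 0 0 0 0 0 1;0 0 0 0 0 0 1;0 0 0 0 0 0 1;0 0 0 0 0 0 1;0 0 0 0 0 0 1;0 0 0 0 0 -.03 1;0 0 0 0 0 -.04 1;0 0 0 0 0 -.05 1;0 0 0 0 0 -.04 1;0 0 0 0 0 0 1")

```text
t: 14.87
eef_pos: [0.5393, -0.1056, 0.2016]
tcp_rot: [[0.883, -0.47, 0.011], [-0.47, -0.883, -0.004], [0.011, -0.001, -1.0]]
ft_force: [1.3, -0.2, 0.7]
width: 0.0855
```

```bash
python3 go.py .4945 -.2478 .19 105;python3 -c "
from h import *
a=shot('scene','s9.png')
im=a[110:300,200:430,::-1].copy()
im=cv2.resize(im,None,fx=2.5,fy=2.5)
cv2.imwrite('pics/c9.png',im)"
```

```text
t 14.8667 pos [ 0.5393 -0.1056  0.2016] yaw -28.02 F [ 1.3 -0.2  0.7] w 0.0855 q [-21.7   3.1 111.1  -0.   65.1  96.4]
unit shift [0.0452 0.2443 0.0196] len mm 149.6 turn units -1.478
```

View pics/c9.png

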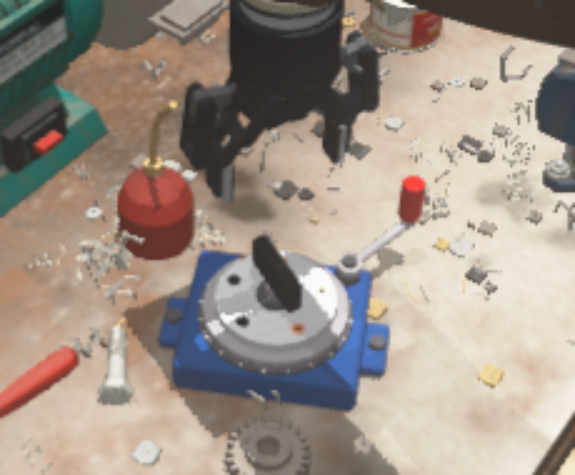

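>>> carry_out(commands="0 0 0 .009 .0489 0 1;0 0 0 .009 .0489 0 1;0 0 0 .009 .0489 0 1;0 0 0 .009 .0489 0 1;0 0 0 .0092 .0487 0 1;0 0 .0653 0 0 0 1;0 0 .0653 0 0 0 1;0 0 .0653 0 0 0 1;0 0 .0653 0 0 0 1;0 0 .0653 0 0 0 1;0 0 .0653 0 0 0 1;0 0 .0653 0 0 0 1;0 0 .0653 0 0 0 1;0 0 0 0 0 0 1;0 0 0 0 0 0 1")

```text
t: 16.17
eef_pos: [0.4906, -0.2461, 0.1937]
tcp_rot: [[0.26, -0.965, -0.002], [-0.965, -0.26, 0.001], [-0.002, 0.001, -1.0]]
ft_force: [0.2, 0.8, -0.4]
width: 0.0855
```

```bash
python3 go.py .4945 -.2478 .091 -75;python3 -c "
from h import *
a=shot('scene','s10.png');b=shot('top','t10.png')
c=np.hstack([a[130:270,240:420],b[170:310,240:420]]); cv2.imwrite('pics/c10.png',cv2.resize(c[:,:,::-1].copy(),None,fx=2.2,fy=2.2))
hsv=cv2.cvtColor(b,cv2.COLOR_RGB2HSV); H,S,V=[hsv[...,i].astype(int) for i in range(3)]
red=((H<8)|(H>172))&(S>110)&(V>80); red[:190]=0; red[:,:240]=0; red[:,370:]=0; red[290:]=0
n,l,st,c=cv2.connectedComponentsWithStats(red.astype(np.uint8))
for i in range(1,n): 
  P=ray('top',[c[i]],.053)[0]; print(st[i][4],c[i].round(1),P.round(4),np.degrees(np.arctan2(P[1]+.104,P[0]-.535)).round(1))
"
```

```text
t 16.1667 pos [ 0.4906 -0.2461  0.1937] yaw -74.9 F [ 0.2  0.8 -0.4] w 0.0855 q [-37.2   3.9 111.2   0.   65.1 127.7]
unit shift [ 0.0047 -0.0058  0.1711] len mm 102.8 turn units 0.0011
4 [293.5 217.5] [ 0.5833 -0.1295  0.053 ] -27.9
1 [294. 254.] [ 0.5072 -0.1313  0.053 ] -135.5
56 [349.4 260.7] [ 0.4945 -0.2471  0.053 ] -105.8
```

View pics/c10.png

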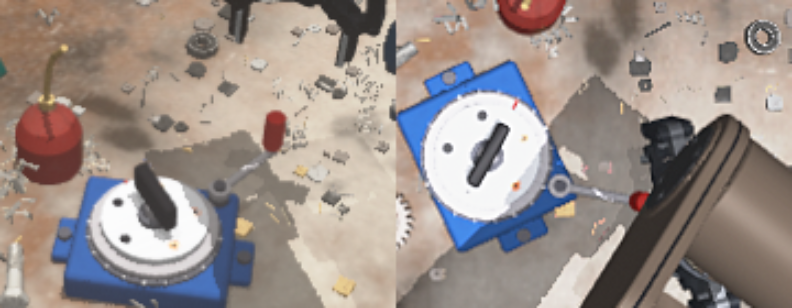

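The red line now sits at -27.9°, against +44.4° before, which is a 72° clockwise turn. It rests in its click. Next the lever goes home.

>>> carry_out(commands="0 0 0 .0047 -.0058 .02 1;0 0 0 0 0 .03 1;0 0 0 0 0 .03 1;0 0 0 0 0 .03 1;0 0 0 0 0 .03 1;0 0 0 0 0 .03 1;0 0 0 0 0 0 1;0 0 0 0 0 0 1;0 0 0 0 0 0 -1;0 0 0 0 0 0 -1;0 0 0 0 0 0 -1;0 0 0 0 0 0 -1;0 0 0 0 0 0 -1;0 0 0 0 0 0 -1;0 0 0 0 0 0 -1;0 0 0 0 0 0 -1;0 0 0 0 0 0 -1;0 0 0 0 0 0 -1", grip_force=20)

```text
t: 17.77
eef_pos: [0.4956, -0.2487, 0.0938]
tcp_rot: [[0.258, -0.966, 0.001], [-0.966, -0.258, -0.001], [0.001, -0.0, -1.0]]
ft_force: [-0.4, 0.5, 5.7]
width: 0.0191
```

```bash
python3 go.py .4945 -.2478 .091 -75; python3 arc.py -99.5 -50 15 -1
```

```text
t 17.7667 pos [ 0.4956 -0.2487  0.0938] yaw -75.04 F [-0.4  0.5  5.7] w 0.0191 q [-37.1  12.2 113.7  -0.   54.1 127.9]
unit shift [-0.0019  0.0014  0.0047] len mm 3.2 turn units -0.0005
[ 0.55520907 -0.22945333 -0.        ]
0 0 0 0.0028 -0.0066 0 -1;0 0 0 0.0024 -0.0068 0 -1;0 0 0 0.0020 -0.0069 0 -1;0 0 0 0.0016 -0.0070 0 -1;0 0 0 0.0012 -0.0071 0 -1;0 0 0 0.0008 -0.0072 0 -1;0 0 0 0.0004 -0.0072 0 -1;0 0 0 -0.0000 -0.0072 0 -1;0 0 0 -0.0005 -0.0072 0 -1;0 0 0 -0.0009 -0.0071 0 -1;0 0 0 -0.0013 -0.0071 0 -1;0 0 0 -0.0017 -0.0070 0 -1;0 0 0 -0.0021 -0.0069 0 -1;0 0 0 -0.0025 -0.0068 0 -1;0 0 0 -0.0029 -0.0066 0 -1
```

>>> carry_out(commands="0 0 0 0.0028 -0.0066 0 -1;0 0 0 0.0024 -0.0068 0 -1;0 0 0 0.002 -0.0069 0 -1;0 0 0 0.0016 -0.007 0 -1;0 0 0 0.0012 -0.0071 0 -1;0 0 0 0.0008 -0.0072 0 -1;0 0 0 0.0004 -0.0072 0 -1;0 0 0 0 -0.0072 0 -1;0 0 0 -0.0005 -0.0072 0 -1;0 0 0 -0.0009 -0.0071 0 -1;0 0 0 -0.0013 -0.0071 0 -1;0 0 0 -0.0017 -0.007 0 -1;0 0 0 -0.0021 -0.0069 0 -1;0 0 0 -0.0025 -0.0068 0 -1;0 0 0 -0.0029 -0.0066 0 -1;0 0 0 0 0 0 -1;0 0 0 0 0 0 -1")

```text
t: 19.18
eef_pos: [0.5567, -0.232, 0.0936]
tcp_rot: [[0.258, -0.966, 0.002], [-0.966, -0.258, -0.001], [0.002, -0.002, -1.0]]
ft_force: [0.2, -3.8, 3.9]
width: 0.0195
```

>>> carry_out(commands="0 0 0 -0.003 -0.004 0 -1;0 0 0 0 0 0 -1;0 0 0 0 0 0 -1")

```text
t: 19.43
eef_pos: [0.558, -0.2306, 0.0936]
tcp_rot: [[0.258, -0.966, 0.001], [-0.966, -0.258, -0.003], [0.003, -0.0, -1.0]]
ft_force: [-1.1, -4.8, 2.9]
width: 0.0191
```

>>> carry_out(commands="0 0 0 -0.002 -0.004 0 -1;0 0 0 0 0 0 -1;0 0 0 0 0 0 -1")

```text
t: 19.68
eef_pos: [0.5582, -0.2304, 0.0935]
tcp_rot: [[0.259, -0.966, -0.004], [-0.966, -0.259, -0.005], [0.004, 0.005, -1.0]]
ft_force: [-7.1, -11.0, 6.0]
width: 0.0192
```

>>> carry_out(commands="0 0 0 -0.002 -0.004 0 -1;0 0 0 0 0 0 -1;0 0 0 0 0 0 -1")

```text
t: 19.93
eef_pos: [0.5584, -0.2302, 0.0935]
tcp_rot: [[0.26, -0.966, -0.009], [-0.966, -0.26, -0.008], [0.005, 0.01, -1.0]]
ft_force: [-12.7, -15.6, 7.1]
width: 0.019
```

>>> carry_out(commands="0 0 0 0.003 0.007 0 -1;0 0 0 0 0 0 -1;0 0 0 0 0 0 1;0 0 0 0 0 0 1;0 0 0 0 0 0 1;0 0 0 0 0 0 1;0 0 0 0 0 0 1;0 0 0 0 0 0 1;0 0 0 0 0 0 1;0 0 0 0 0 -.03 1;0 0 0 0 0 -.05 1;0 0 0 0 0 -.06 1;0 0 0 0 0 -.06 1;0 0 0 0 0 -.05 1;0 0 0 0.05 0.02 0 1;0 0 0 0.06 0.02 0 1;0 0 0 0.06 0.02 0 1;0 0 0 0.06 0.02 0 1;0 0 0 0.05 0.02 0 1;0 0 0 0 0 0 1")

```text
t: 21.6
eef_pos: [0.542, -0.4121, 0.2428]
tcp_rot: [[0.253, -0.967, -0.0], [-0.967, -0.253, -0.003], [0.002, 0.001, -1.0]]
ft_force: [-0.4, -0.2, -0.1]
width: 0.0854
```

```bash
python3 go.py .5559 -.2301 .2 -75;python3 -c "
from h import *
from m import meas
b,_,_=meas('t11'); a=shot('scene','s11.png')
c=np.hstack([a[130:270,230:410],b[170:310,220:400]]); cv2.imwrite('pics/c11.png',cv2.resize(c[:,:,::-1].copy(),None,fx=2.2,fy=2.2))
for q in('oil_can','gear','bolt'): print(q,spot('top',q))"
```

```text
t 21.6 pos [ 0.542  -0.4121  0.2428] yaw -75.35 F [-0.4 -0.2 -0.1] w 0.0854 q [-4.570e+01  1.750e+01  9.000e+01 -1.000e-01  7.230e+01  1.197e+02]
unit shift [-0.2877 -0.0992  0.0706] len mm 187.5 turn units -0.0038
red 643 [301.2 168. ] z.055 [ 0.688  -0.1448  0.055 ] z.098 [ 0.6798 -0.1418  0.098 ]
red 74 [344.4 230. ] z.055 [ 0.5582 -0.2361  0.055 ] z.098 [ 0.5565 -0.2286  0.098 ]
oil_can [(array([ 0.6806, -0.142 ,  0.0633]), 0.71), (array([ 0.5356, -0.1023,  0.0486]), 0.66)]
gear [(array([0.4708, 0.0023, 0.0182]), 0.73)]
bolt [(array([0.6188, 0.0024, 0.0182]), 0.77)]
```

View pics/c11.png

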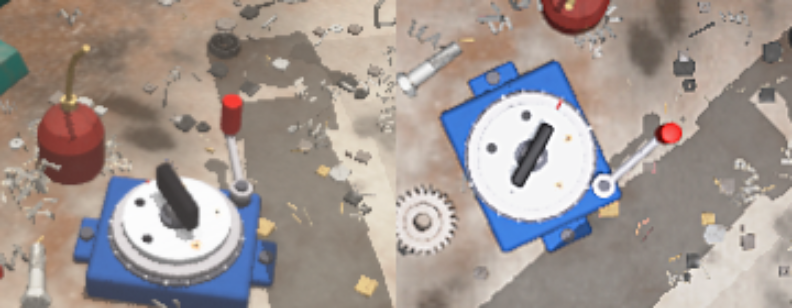

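The knob is back at its starting pixel, (344.4,230.0) against (344.5,230.0) at the start. The red line is still at the new click, the neighbouring things haven't moved, and the gripper is clear.

```bash
python3 -c "
from station import sign_off
print(sign_off())"
```

```text
the job is handed in; nothing more can be done
None
```

The job is done and handed in at about 21.7 s of the 64 s allowed. I swung the lever open to its stop, turned the table four clicks clockwise by the bar handle, let go, and swung the lever home to its stop.

- **Table:** the red line went from 44.4° to -27.9° in the top view. That is 72.3° clockwise, against 72° for four clicks. After the gripper let go it was resting in its click. The last picture showed it still there, though my automatic red-line detector missed it in that picture, so that last check was by eye.
- **Lever:** both stops were confirmed by the knob no longer moving while the push force rose, to about 26 N open and 21 N home. After letting go, the knob was back at its starting pixel to within 0.1 px.
- **Neighbouring things:** the oil can, gear and bolt were found where they started, within the detector's accuracy of about 4 mm. One extra oil can detection (confidence 0.66) fell on the fixture, and I took it as false.
- **Robot:** the gripper was open and clear of everything when I handed in.

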